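# Weigh a mower flail on the counter beam scale

## Task

Lift the orange mower flail off the blue rack, hang it by its cross-pin in the forked end of the beam scale, and slide the brass poise along the beam until the scale balances by itself, with the red pointer at rest inside the green band of the gate. Lower the flail gently until the scale carries it before letting go, handle the poise with a light touch so that the beam is not strained or banged on its stops, and leave the black flail and the other goods where they are.

Things in the scene. Friction and masses are not known exactly. Their poses are not given: they have to be found in the camera images.
- orange_flail_eye (a point): Orange steel mower flail, hung by its pin on either place of the rack; 0.42-0.72 kg, unknown. Point: middle of its eye block, on the pin axis. Block 34 (x) x 26 (y) x 30 mm, flat sides; grip across y from above. Steel cross-pin along x, 14 mm thick, 86 mm long, sticks out both ends. Blade, 60 x 14 mm, hangs to 117 mm below this point: lift that far clear of the rack.
- black_flail_eye (a point): The black flail, same shape, on the rack's other place; the middle of its eye block. Not to be disturbed.
- rack: Blue flail rack, fixed; origin at the middle of its underside, base 130 (x) x 240 (y) x 12 mm. Two rails along y (8 mm thick, at x = +-36 mm, 64 mm clear between) carry V seats open at the top, at y = -60 and +60 mm; the flails' pins lie in them along x, axis at 190 mm height.
- pivot (a point): Pivot of the fixed beam scale, 210 mm above the counter, at the top of its green pillar; z up, y along the level beam towards the pointer, x along the hinge. The pillar reaches 14 mm above and 14 mm either side (y) of it.
- fork (a point): Load point at the forked end of the beam, 120 mm from the pivot (-y), moving with the beam: a hung pin's axis passes through it along x. Two V seats, x = 32 to 40 mm either side, swivel freely about this axis; mouths open upward, 29 mm wide in y, rims 5 mm above this point. Pin ends have 6 mm play between the seats' side plates. Prongs at x = +-57 mm; cross-piece 73 mm off towards the pivot.
- beam (a joint): Tilt of the beam, rad: 0 level, + pointer up and fork down; stops at -0.1 (start) and +0.1. Stable and damped: it settles in about 1.5 s when free. Near balance it tilts about 0.0067 rad per mm that the poise is off (poise too near the pivot: +). Level is the middle of the green band, whose edges are at -0.03 and +0.03.
- poise (a joint): How far the poise stands out from its zero, in m: 0 to 0.235, + towards the pointer (+y); starts at 0.02 to 0.07. At 0 the poise is 60 mm from the pivot and the empty scale is level. It weighs 0.40 kg and rubs on the beam with about 1.5 N, so it stays where it is left.
- poise_knob (a point): Middle of the black round upright knob on the brass poise: 22 mm thick, from 18 mm below to 16 mm above this point, free all round. 40 mm above the beam's centre line, which passes through the pivot. The brass block below is 36 (x) x 34 mm (y), its top 27 mm below this point. Moves with poise and beam.
- pointer (a point): The red pointer (6 mm thick) at the beam's tip, 345 mm from the pivot; it plays up and down before the gate plate.
- green_band (a point): Middle of the green band (21 mm high) on the fixed white gate plate (92 mm high, 40 mm wide, centred here) beside the pointer, 345 mm from the pivot at the pivot's height. The plate stands 16 mm from the pointer on its -x side.
- flap_disc: Loose flap disc lying on the counter, 115 mm across, 18 mm thick; origin at the underside. Leave alone.
- spray_can: Loose blue spray can standing on the counter, 56 mm across, 150 mm high; origin at the underside. Leave alone.
- bolt_carton: Loose closed cardboard carton, 90 x 60 x 45 mm; origin at the underside. Leave alone.
Not all that is in view belongs to the job. Of the things like the part that bears orange_flail_eye, leave any that is pink or turquoise; of the rest the larger one is meant.

How it is judged:
By the outcome, as a careful person would: the job done as asked, in the order asked, and still so for the second after the job is handed in, with the robot touching nothing.
It also fails if it takes over 72 s, if anything falls off the work surface, if the arm or the gripper's body presses on something with over 40 N, if the wrist force passes 120 N, or if a joint passes its speed limit or range.

## Robot

A 6-joint arm with a two-finger parallel gripper is mounted at the origin on the work surface. World frame = base frame: x ahead of the robot, y to its left, z up, the work surface at z = 0. Lengths are in m, angles in rad, forces in N, time in s.
With the tool pointing down it reaches from about 0.425 to 1.125 m from the base axis. Payload 14.9 kg.
Tool frame: the origin (TCP) lies on the mounting face of the last link; the fingertips stand 191 mm ahead of it and the grasp point (between the pads) lies 172 mm ahead of it; z points along the fingers, y is the direction in which the jaws open and shut (so a half turn about z gives the same grasp; the last joint's range is limited). The gripper opens to 91 mm and grips with 3 to 60 N. Pads are 32 mm wide; open, the fingers measure 118 mm over their backs; the gripper's body (76 mm by 178 mm) begins 60 mm behind the grasp point.
Start: joints at [-1.32, 0.379, 1.734, -0, 1.028, -0.033], TCP at [0.196, -0.672, 0.405] pointing down, gripper open.
Joint ranges: [-2.77, 2.77], [-0.74, 2.19], [0, 2.66], [-1.06, 4.2], [0.31, 2.87], [-3.08, 3.08]. Speed limits (rad/s): [1.89, 1.89, 2.39, 3.14, 3.14, 3.14].

## Interface

Orientations are given as a 3x3 rotation matrix whose columns are the frame's x, y, z axes.
In Python, from station import readout, optics, robot gives the robot as it stands.
- The arm moves only by the tool step_arm, never from a script. Its argument "steps" is a list that holds one entry, the list of rows, each a list of 7 numbers: the shift along the world's x, y, z as a fraction of full scale, then the turn, a rotation vector about the world's x, y, z as a fraction of full scale, then the closure, from 0 (fully open) to 1 (shut). In form: [[[x, y, z, rx, ry, rz, jaw], ...]]. A call has 1 to 20 rows; each row is the pose to reach, as a shift and turn from the pose commanded when the call began, turning the shorter way round; what a row does not reach only later rows make up. Full scale, the value 1, is 200 mm for a shift and 360 degrees for a turn. A row lasts 1/12 s, in which the tool goes at most 41.7 mm and 7.16 degrees, less where a joint would pass 70% of its speed; a pose out of reach is approached as far as the arm can. A call with a number of a shift or a turn outside -1 to 1 is refused whole. A call with a gripper value outside its range is refused whole. The fingers move at their own pace and stop on an object; "force" is the grip in N (left out, the last holds). Time passes only in rows, so rows that repeat a pose let the fingers close. It gives the time, the measured TCP pose, the force and the opening at its end, in the units of the state.
- readout.observe(): the state, without advancing time (a new reading comes with each control period).
- optics.read_camera(name): name is "scene" or "top"; returns (picture, depth): 420x560x3 uint8, red, green, blue; 420x560 float32, m along the optical axis (not along the pixel's ray), 0 where there is no reading.
- optics.camera_params(name): a dict with "fovy" (degrees; the focal length in pixels is half the picture's height over the tangent of half this angle, whatever the lens; pixels are square), "cx", "cy" (the principal point, pixels), "D" ([k1, k2, p1, p2, k3] as OpenCV has them; the pictures are not rectified), "R" (3x3) and "t" (3): a world point X has camera coordinates R X + t. Camera axes: x right, y down, z forward; pixel columns grow to the right and rows downward; lengths in m; the calibration is good to about 2 mm. A picture is of the moment at which its call begins. camera_params takes no time and is no camera call.
- robot.finish_job(): hands the job in, once; it reports no verdict.
The state is a dict: "time_s": time; "qpos": joint angles; "joint_vel": joint speeds; "joint_efforts": joint torques, N m; "tool_pos": TCP position; "orientation": TCP orientation; "wrist_force": force on the tool from outside, world axes, zero at the start; "moment": the same for the moment, N m; "grip_width": finger opening in m.
Only numpy, scipy, OpenCV 4.12 (cv2) and the standard library are available. Lean on these libraries where they do the work, as an engineer would, in place of code of your own. Each camera call takes 0.05 s, during which the arm holds its last target. There are 200 camera calls.

## Working session

There is one attempt and no reset: what is moved stays moved. The work goes in short steps, Python scripts to look and compute and a tool call to move; the robot and the scene stay as the last step left them, time stands still between calls to the robot, and variables do not carry over. Pictures are saved under pics/ and viewed, about 8 in all and at most 12, crops included, and the job is handed in when it is done.

Besides the shell and the picture viewer there is one more tool, called after ">>>" as a command line: name --argument value ..., lists and objects as JSON in quotes. step_arm: Moves the arm, as the interface text tells. Its arguments: {"type":"object","properties":{"steps":{"type":"array"},"force":{"type":"number"}},"required":["steps"]}

```bash
ls; mkdir -p pics; cat > h.py <<'E'
import numpy as np, cv2
from station import readout, optics, robot
def K(n):
    p=optics.camera_params(n); f=210/np.tan(np.radians(p["fovy"])/2)
    return p,np.array([[f,0,p["cx"]],[0,f,p["cy"]],[0,0,1.]])
def ray(n,uv):
    p,k=K(n); R=np.array(p["R"]);t=np.array(p["t"])
    q=cv2.undistortPoints(np.array(uv,float).reshape(-1,1,2),k,np.array(p["D"],float)).reshape(-1,2)
    d=np.c_[q,np.ones(len(q))]
    return -R.T@t, d@R   # origin, dirs with camera z=1
def onz(n,uv,z):
    o,d=ray(n,uv); return o+d*((z-o[2])/d[:,2])[:,None]
def dep(n,uv,D):
    o,d=ray(n,uv); return o+d*np.array([D[int(v),int(u)] for u,v in uv])[:,None]
def cloud(n,D):
    v,u=np.mgrid[:420,:560]; o,d=ray(n,np.c_[u.ravel(),v.ravel()])
    return (o+d*D.ravel()[:,None]).reshape(420,560,3)
def proj(n,X):
    p,k=K(n); return cv2.projectPoints(np.array(X,float).reshape(-1,1,3),cv2.Rodrigues(np.array(p["R"]))[0],np.array(p["t"],float),k,np.array(p["D"],float))[0].reshape(-1,2)
E
python3 - <<'E'
from h import *
for n in("scene","top"):
    im,D=optics.read_camera(n); cv2.imwrite(f"pics/{n}0.png",im[:,:,::-1]); np.savez(f"{n}0.npz",im=im,D=D)
    p=optics.camera_params(n); print(n,ray(n,[(280,210)]),p["fovy"],p["D"])
s=readout.observe(); print({k:np.round(v,3).tolist() for k,v in s.items()})
E
```

```text
pics
scene (array([ 1.2443221 , -0.65741716,  1.3666503 ]), array([[-0.46507507,  0.40055765, -0.78948837]])) 47.48022111834818 [0.0177529 0.        0.        0.        0.       ]
top (array([ 0.45961753, -0.06280751,  1.1746245 ]), array([[ 0.0959277 ,  0.01040922, -0.99534195]])) 57.80021037714565 [-0.07154142  0.          0.          0.          0.        ]
{'time_s': 0.1, 'qpos': [-1.32, 0.379, 1.735, 0.0, 1.029, -0.033], 'joint_vel': [-0.0, -0.002, -0.002, 0.001, -0.002, -0.001], 'joint_efforts': [-0.001, -76.504, -43.529, 0.065, 0.04, 0.0], 'tool_pos': [0.196, -0.672, 0.404], 'orientation': [[0.96, 0.28, -0.0], [0.28, -0.96, 0.001], [0.0, -0.001, -1.0]], 'wrist_force': [0.198, -0.379, 0.272], 'moment': [-0.021, -0.02, 0.003], 'grip_width': 0.091}
```

View pics/scene0.png

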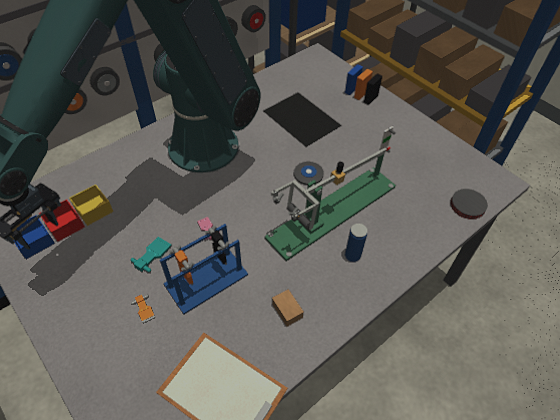

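View pics/top0.png

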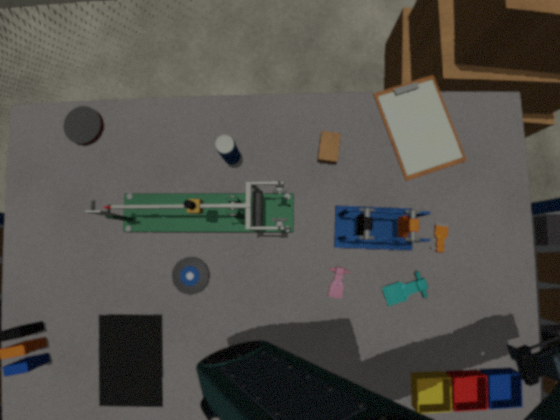

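Scene picture: in the rack there is an orange flail at about (182,262), top (408,227), and a black one at (217,243), top (365,226). Candidates for the orange flail:
- rack orange, top (408,227)
- loose small orange piece, top (441,238)
- turquoise, top (407,290)
- pink, top (337,282)
- an orange box at the left, top (20,350)

I choose the one on the rack and check it in a crop with measurements.

```bash
python3 - <<'E'
from h import *
z=np.load("top0.npz"); im,D=z["im"],z["D"]; C=cloud("top",D); np.save("C.npy",C)
hsv=cv2.cvtColor(im,cv2.COLOR_RGB2HSV)
def rep(name,m):
    P=C[m]; 
    if len(P): print(name,len(P),"med",np.median(P,0).round(4),"min",np.percentile(P,2,0).round(4),"max",np.percentile(P,98,0).round(4))
H,S,V=[hsv[...,i].astype(int) for i in range(3)]
v,u=np.mgrid[:420,:560]
box=lambda a,b,c,d:(u>=a)&(u<b)&(v>=c)&(v<d)
Z=C[...,2]; ok=D>0
org=(H>5)&(H<22)&(S>120)&(V>60)
rep("orange rack",org&box(385,432,205,245)); rep("orange top",org&box(385,432,205,245)&(Z>.19))
rep("orange loose",org&box(432,455,215,260))
rep("black eye",box(350,382,205,245)&(Z>.19))
rep("rack base",box(325,420,200,255)&(Z<.02)&(H>100)&(H<125)&(S>120))
for a in np.arange(.15,.22,.01): rep("rack z>%.2f"%a,box(325,432,200,255)&(Z>a)&(Z<a+.01)&(H>100)&(H<125)&(S>120))
rep("green base",box(118,300,185,240)&(Z<.03)&(H>60)&(H<95)&(S>70))
rep("beam hi",box(80,300,170,240)&(Z>.15))
rep("knob",box(170,215,190,220)&(Z>.23))
rep("brass",box(170,215,190,220)&(H>12)&(H<30)&(S>100))
rep("red",box(80,140,190,225)&((H<8)|(H>172))&(S>120))
c=np.hstack([cv2.resize(im[190:260,325:455],None,fx=4,fy=4,interpolation=2)]); d=cv2.resize(im[170:245,80:305],None,fx=3.5,fy=3.5,interpolation=2)
w=max(c.shape[1],d.shape[1]); pad=lambda a:np.pad(a,((0,0),(0,w-a.shape[1]),(0,0)))
cv2.imwrite("pics/crop1.png",np.vstack([pad(c),pad(d)])[:,:,::-1])
E
```

```text
orange rack 209 med [ 0.5081 -0.3913  0.2032] min [ 0.4831 -0.4065  0.1233] max [ 0.5356 -0.3828  0.2088]
orange top 140 med [ 0.5069 -0.3931  0.2047] min [ 0.4914 -0.4066  0.1935] max [ 0.5226 -0.3828  0.2092]
orange loose 261 med [ 0.4806 -0.5414  0.0122] min [ 0.4345 -0.565   0.0057] max [ 0.5113 -0.5259  0.0224]
black eye 296 med [ 0.5129 -0.2752  0.1979] min [ 0.474  -0.2938  0.1906] max [ 0.5546 -0.2592  0.2086]
rack base 1848 med [ 0.5035 -0.3353  0.0127] min [ 0.4484 -0.4336  0.0081] max [ 0.5728 -0.2205  0.0175]
rack z>0.15 4 med [ 0.5526 -0.2271  0.1539] min [ 0.4857 -0.2277  0.1516] max [ 0.5567 -0.2227  0.1559]
rack z>0.16 12 med [ 0.5419 -0.3103  0.1684] min [ 0.4721 -0.4186  0.1649] max [ 0.55   -0.2224  0.1698]
rack z>0.17 287 med [ 0.541  -0.3285  0.1768] min [ 0.469  -0.4388  0.1715] max [ 0.5568 -0.2263  0.1798]
rack z>0.18 20 med [ 0.479  -0.3156  0.1805] min [ 0.4712 -0.4096  0.1801] max [ 0.5514 -0.2423  0.1879]
rack z>0.19 7 med [ 0.5003 -0.2936  0.1921] min [ 0.4743 -0.4028  0.1902] max [ 0.5359 -0.2639  0.1981]
rack z>0.20 20 med [ 0.5106 -0.287   0.205 ] min [ 0.4991 -0.2883  0.2013] max [ 0.5299 -0.2835  0.2086]
green base 4181 med [0.5621 0.2105 0.0185] min [ 0.5119 -0.0814  0.0139] max [0.6266 0.4192 0.0232]
beam hi 1815 med [0.568  0.0714 0.2191] min [ 0.4596 -0.0628  0.1655] max [0.6223 0.4187 1.1746]
knob 96 med [0.5678 0.1689 0.2554] min [ 0.4596 -0.0628  0.2339] max [0.5778 0.1841 1.1746]
brass 156 med [0.5624 0.1635 0.2146] min [0.5517 0.1522 0.1969] max [0.5856 0.1828 0.2554]
red 14 med [0.574  0.4119 0.1788] min [0.5719 0.4047 0.17  ] max [0.5769 0.4175 0.1826]
```

View pics/crop1.png

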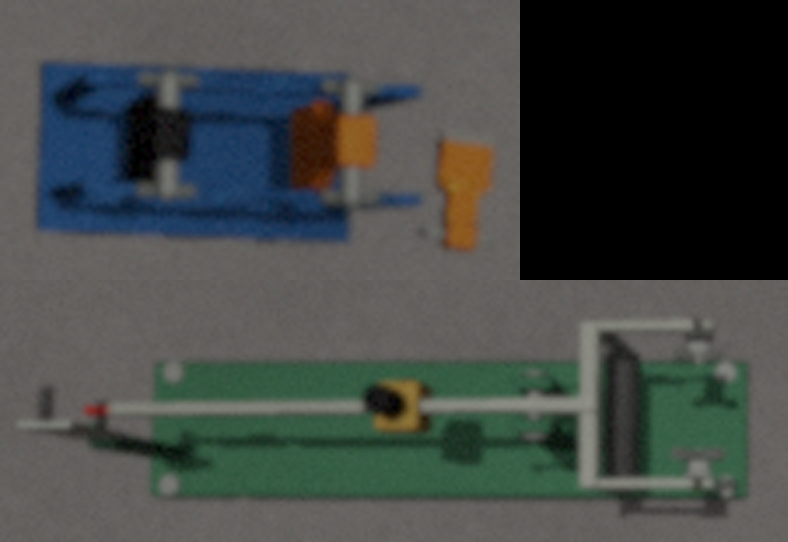

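The crop confirms it: the orange block on its pin is in the right-hand rack place and the black one in the left-hand place. The loose orange piece lies on the counter and is smaller. Next come the pin axis, beam line and fork seats.

```bash
python3 - <<'E'
from h import *
C=np.load("C.npy"); z=np.load("top0.npz"); im,D=z["im"],z["D"]
hsv=cv2.cvtColor(im,cv2.COLOR_RGB2HSV).astype(int); H,S,V=hsv[...,0],hsv[...,1],hsv[...,2]
v,u=np.mgrid[:420,:560]; X,Y,Z=[C[...,i] for i in range(3)]
sel=lambda m:np.c_[u[m],v[m]].astype(float)
def line(m,z,axis):
    P=onz("top",sel(m),z); a=P[:,axis]; b=P[:,1-axis]; c=np.polyfit(a,b,1); r=abs(b-np.polyval(c,a)); k=r<.006
    return np.polyfit(a[k],b[k],1),a.min(),a.max(),k.sum()
grey=(S<60)&(V>90)
for nm,a,b in(("orange pin",402,428),("black pin",355,380)):
    m=grey&(u>=a)&(u<b)&(v>200)&(v<250)&(Z>.18); print(nm,line(m,.195,0))
m=(Z>.16)&(Z<.24)&(V>100)&(S<60)&(abs(X-.57)<.02)&(u>110)&(u<245)&((u<170)|(u>210))
P=C[m]; print("beam depth pts x vs y",np.polyfit(P[:,1],P[:,0],1),"z vs y",np.polyfit(P[:,1],P[:,2],1),m.sum())
# rails of rack
for lo,hi in((.455,.495),(.525,.57)):
    m=(Z>.165)&(Z<.185)&(H>100)&(H<125)&(S>120)&(X>lo)&(X<hi)&(u>320); P=C[m]; print("rail",np.polyfit(P[:,1],P[:,0],1),P[:,1].min(),P[:,1].max(),P[:,2].mean())
# base edges
for nm,m in(("rackbase",(Z<.02)&(H>100)&(H<125)&(S>120)&(u>325)&(u<425)&(v>200)&(v<255)),("scalebase",(Z<.03)&(H>60)&(H<95)&(S>70)&(u>115)&(u<300)&(v>185)&(v<240))):
    r=cv2.minAreaRect(onz("top",sel(m),.012 if nm[0]=="r" else .017)[:,:2].astype(np.float32)); print(nm,r)
# fork region high points
m=(Z>.15)&(Z<.26)&(u>243)&(u<300)&(v>175)&(v<240)&(V>70)&(S<70)
for a in np.arange(-.10,.06,.01):
    q=C[m&(Y>a)&(Y<=a+.01)]
    if len(q):
        xs=np.sort(q[:,0]); g=np.split(xs,np.where(np.diff(xs)>.006)[0]+1); print(round(a,2),[(round(i[0],3),round(i[-1],3),len(i)) for i in g],q[:,2].mean().round(3))
c=cv2.resize(im[175:240,240:305],None,fx=9,fy=9,interpolation=2); cv2.imwrite("pics/fork.png",c[:,:,::-1])
E
```

```text
orange pin (array([-0.06961728, -0.36197357]), np.float64(0.46854592960419167), np.float64(0.5489525897265217), np.int64(64))
black pin (array([-0.0602347 , -0.24584245]), np.float64(0.4766500205821343), np.float64(0.5542233532389833), np.int64(61))
beam depth pts x vs y [0.02431152 0.56496823] z vs y [-0.09421696  0.22410032] 334
rail [0.06086269 0.49499838] -0.43866775553645176 -0.22219893277597547 0.17714245040562535
rail [0.06316656 0.5679327 ] -0.4455789453433878 -0.22658411748311202 0.17608537218482984
rackbase ((0.5110912919044495, -0.335129976272583), (0.2350962907075882, 0.1253315508365631), 86.53333282470703)
scalebase ((0.5698887705802917, 0.17386651039123535), (0.5227246284484863, 0.11671456694602966), 88.83319854736328)
-0.07 [(np.float64(0.525), np.float64(0.531), 9), (np.float64(0.596), np.float64(0.604), 13), (np.float64(0.613), np.float64(0.624), 6)] 0.225
-0.06 [(np.float64(0.503), np.float64(0.532), 42), (np.float64(0.596), np.float64(0.624), 44)] 0.219
-0.05 [(np.float64(0.503), np.float64(0.532), 42), (np.float64(0.596), np.float64(0.625), 36)] 0.22
-0.04 [(np.float64(0.506), np.float64(0.509), 8), (np.float64(0.524), np.float64(0.532), 13), (np.float64(0.597), np.float64(0.604), 8), (np.float64(0.618), np.float64(0.623), 12)] 0.225
-0.03 [(np.float64(0.506), np.float64(0.509), 8), (np.float64(0.619), np.float64(0.623), 12)] 0.225
-0.02 [(np.float64(0.507), np.float64(0.509), 8), (np.float64(0.619), np.float64(0.624), 12)] 0.224
-0.01 [(np.float64(0.507), np.float64(0.51), 8), (np.float64(0.619), np.float64(0.624), 12)] 0.224
-0.0 [(np.float64(0.507), np.float64(0.51), 8), (np.float64(0.619), np.float64(0.624), 12)] 0.222
0.01 [(np.float64(0.506), np.float64(0.51), 13), (np.float64(0.62), np.float64(0.624), 12)] 0.215
0.02 [(np.float64(0.506), np.float64(0.625), 191)] 0.22
0.03 [(np.float64(0.506), np.float64(0.624), 80)] 0.222
```

View pics/fork.png

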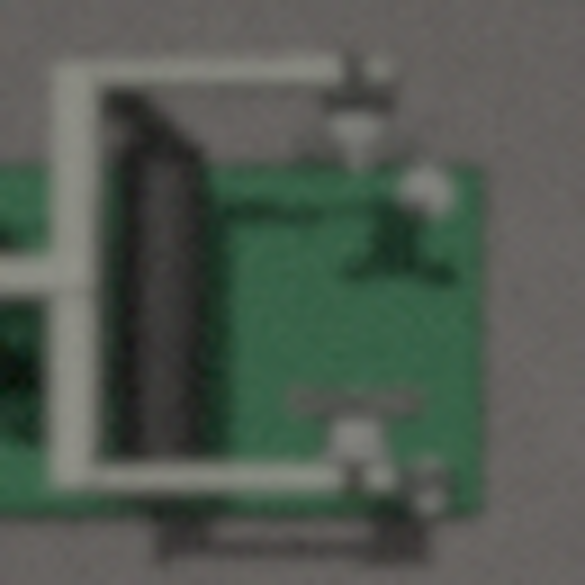

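The crop shows the fork seats near top pixel (279,189) and (279,223), and the cross-piece at column 248. I'll cross-check the numbers in the scene view before moving.

```bash
python3 - <<'E'
from h import *
C=np.load("C.npy")
print("seats/crosspiece onz",onz("top",[(279,189.3),(279,223),(248,206)],.227).round(4), "prong outer", onz("top",[(262,182.5),(262,227.5)],.226).round(4))
z=np.load("scene0.npz"); im,D=z["im"],z["D"]
g=proj("scene",[[.507,-.3965,.19],[.507-.043,-.3965+.003,.19],[.507+.043,-.3965-.003,.19],[.564,-.053,.222],[.564-.040,-.052,.222],[.564+.040,-.054,.222],[.5666,.067,.21],[.5725,.4125,.1755]]); print(g.round(1))
def crop(a,b,c,d,f,pts):
    o=cv2.resize(im[c:d,a:b],None,fx=f,fy=f,interpolation=2)
    for p in pts:
        x,y=((p-[a,c]+.5)*f-.5).round().astype(int); cv2.drawMarker(o,(int(x),int(y)),(255,0,255),cv2.MARKER_CROSS,9,1)
    return o
a=crop(155,255,210,310,5,g[:3]); b=crop(255,395,140,240,5,g[3:])[:, :]
b=cv2.resize(b,None,fx=.42,fy=.42) if 0 else b
o=np.hstack([a[:, 20:320],b[:500,:490]]); cv2.imwrite("pics/sc1.png",o[:,:,::-1])
S=cloud("scene",D); hsv=cv2.cvtColor(im,cv2.COLOR_RGB2HSV).astype(int); v,u=np.mgrid[:420,:560]
m=(hsv[...,0]>5)&(hsv[...,0]<22)&(hsv[...,1]>120)&(u>165)&(u<200)&(v>240)&(v<290)&(S[...,2]>.185)
P=S[m]; print(len(P),P.min(0).round(4),P.max(0).round(4),np.median(P,0).round(4))
E
```

```text
seats/crosspiece onz [[ 0.6033 -0.0515  0.227 ]
 [ 0.5184 -0.0497  0.227 ]
 [ 0.5628  0.0271  0.227 ]] prong outer [[ 0.6218 -0.0089  0.226 ]
 [ 0.5082 -0.007   0.226 ]]
[[180.4 258.8]
 [173.3 248.5]
 [187.8 269.4]
 [284.7 204.9]
 [276.6 196.9]
 [292.9 213.1]
 [314.  189.1]
 [387.2 149.2]]
111 [ 0.483  -0.6574  0.1852] [ 1.2443 -0.3809  1.3667] [ 0.5096 -0.3958  0.2044]
```

View pics/sc1.png

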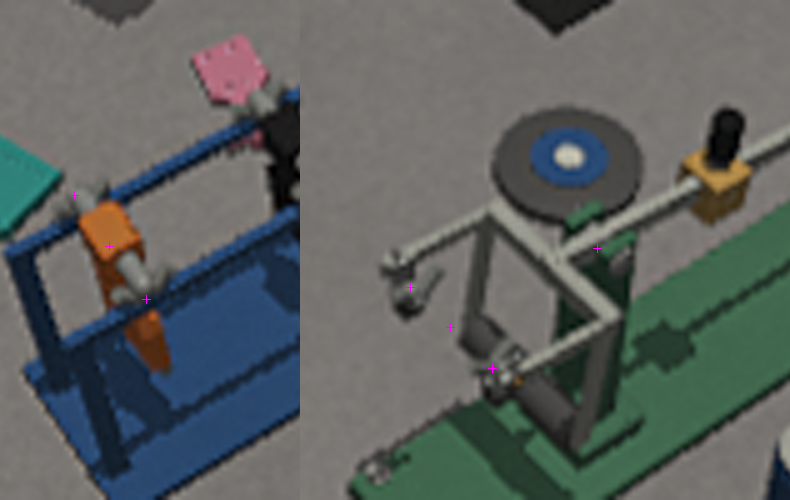

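The marks fall on the pin ends and between the fork seats. Eye is at about (0.507, -0.3965, 0.19), fork at about (0.564, -0.051, 0.222), rack yaw -0.062 rad, scale yaw -0.024 rad.

>>> step_arm --steps '[[[0.4, 0.35, 0.28, 0, 0, -0.02, 0.3], [0.78, 0.69, 0.28, 0, 0, -0.04, 0.4], [0.78, 0.69, 0.28, 0, 0, -0.055, 0.4], [0.78, 0.69, 0.28, 0, 0, -0.055, 0.4], [0.78, 0.69, 0.28, 0, 0, -0.055, 0.4], [0.78, 0.69, 0.28, 0, 0, -0.055, 0.4], [0.78, 0.69, 0.28, 0, 0, -0.055, 0.4], [0.78, 0.69, 0.28, 0, 0, -0.055, 0.4]]]'

```text
time_s: 0.77
tool_pos: [0.352, -0.534, 0.4605]
orientation: [[0.998, -0.061, -0.0], [-0.061, -0.998, -0.0], [-0.0, 0.0, -1.0]]
wrist_force: [-0.1, 0.3, 0.6]
grip_width: 0.0548
```

>>> step_arm --steps '[[[0.2, 0.2, 0, 0, 0, 0, 0.4], [0.4, 0.4, 0, 0, 0, 0, 0.4], [0.6, 0.55, 0, 0, 0, 0, 0.4], [0.775, 0.687, 0, 0, 0, 0, 0.4], [0.775, 0.687, 0, 0, 0, 0, 0.4], [0.775, 0.687, 0, 0, 0, 0, 0.4], [0.775, 0.687, 0, 0, 0, 0, 0.4], [0.775, 0.687, 0, 0, 0, 0, 0.4]]]'

```text
time_s: 1.43
tool_pos: [0.5062, -0.3977, 0.46]
orientation: [[0.998, -0.062, -0.001], [-0.062, -0.998, 0.0], [-0.001, -0.0, -1.0]]
wrist_force: [-0.3, -0.0, 1.9]
grip_width: 0.0549
```

>>> step_arm --steps '[[[0.004, 0.005, -0.15, 0, 0, 0, 0.4], [0.004, 0.005, -0.3, 0, 0, 0, 0.4], [0.004, 0.005, -0.4, 0, 0, 0, 0.4], [0.004, 0.005, -0.46, 0, 0, 0, 0.4], [0.004, 0.005, -0.46, 0, 0, 0, 0.4], [0.004, 0.005, -0.46, 0, 0, 0, 0.4], [0.004, 0.005, -0.46, 0, 0, 0, 0.4]]]'

```text
time_s: 2.02
tool_pos: [0.5077, -0.3965, 0.3701]
orientation: [[0.998, -0.063, 0.001], [-0.063, -0.998, -0.001], [0.001, 0.001, -1.0]]
wrist_force: [0.3, -0.4, 0.9]
grip_width: 0.0548
```

>>> step_arm --steps '[[[0, 0, 0, 0, 0, 0, 0.6], [0, 0, 0, 0, 0, 0, 0.7], [0, 0, 0, 0, 0, 0, 0.8], [0, 0, 0, 0, 0, 0, 0.8], [0, 0, 0, 0, 0, 0, 0.8], [0, 0, 0, 0, 0, 0, 0.8], [0, 0, 0, 0, 0, 0, 0.8], [0, 0, 0, 0, 0, 0, 0.8]]]' --force 20

```text
time_s: 2.68
tool_pos: [0.5079, -0.3955, 0.369]
orientation: [[0.998, -0.062, 0.0], [-0.062, -0.998, 0.0], [0.0, -0.0, -1.0]]
wrist_force: [0.5, 3.8, 6.5]
grip_width: 0.0261
```

>>> step_arm --steps '[[[0, 0, 0.02, 0, 0, 0, 0.8], [0, 0, 0.05, 0, 0, 0, 0.8], [0, 0, 0.1, 0, 0, 0, 0.8], [0, 0, 0.18, 0, 0, 0, 0.8], [0, 0, 0.28, 0, 0, 0, 0.8], [0, 0, 0.4, 0, 0, 0, 0.8], [0, 0, 0.55, 0, 0, 0, 0.8], [0, 0, 0.7, 0, 0, 0, 0.8], [0, 0, 0.85, 0, 0, 0, 0.8], [0, 0, 0.9, 0, 0, 0, 0.8], [0, 0, 0.9, 0, 0, 0, 0.8], [0, 0, 0.9, 0, 0, 0, 0.8], [0, 0, 0.9, 0, 0, 0, 0.8]]]'

```text
time_s: 3.77
tool_pos: [0.5075, -0.3954, 0.5463]
orientation: [[0.998, -0.062, -0.002], [-0.062, -0.998, 0.002], [-0.002, -0.002, -1.0]]
wrist_force: [-0.2, 0.7, -7.2]
grip_width: 0.026
```

```bash
python3 - <<'E'
from h import *
s=readout.observe(); print(s["time_s"],s["tool_pos"],np.round(s["wrist_force"],2),np.round(s["moment"],3),s["grip_width"])
im,D=optics.read_camera("scene"); im2,D2=optics.read_camera("top")
o=np.hstack([cv2.resize(im[150:320,130:330],None,fx=2.5,fy=2.5),cv2.resize(im2[170:270,330:450],(300,425))[:425]]); cv2.imwrite("pics/lift.png",o[:,:,::-1])
E
```

```text
3.7667 [ 0.50748918 -0.39538913  0.54633748] [-0.2   0.71 -7.24] [ 0.022  0.048 -0.032] 0.02601461471985377
```

View pics/lift.png

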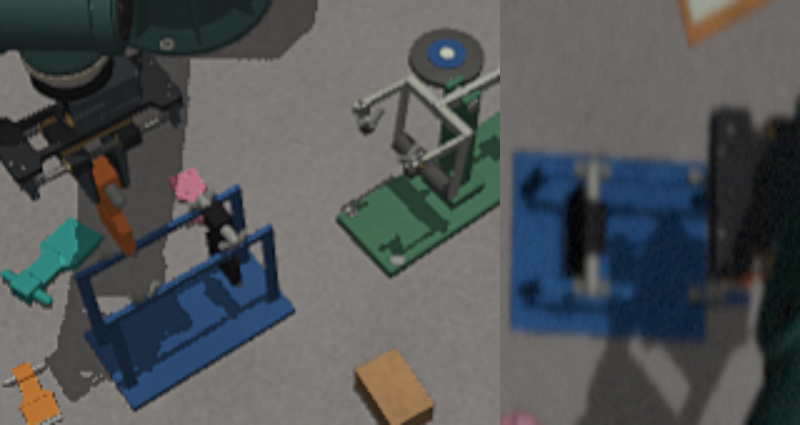

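The flail is lifted clear, and the black one is undisturbed. The weight reads about 7 N. Now over to the fork.

>>> step_arm --steps '[[[0.02, 0.06, 0, 0, 0, 0.001, 0.8], [0.05, 0.18, 0, 0, 0, 0.003, 0.8], [0.09, 0.32, 0, 0, 0, 0.006, 0.8], [0.13, 0.46, 0, 0, 0, 0.006, 0.8], [0.17, 0.6, 0, 0, 0, 0.006, 0.8], [0.21, 0.74, 0, 0, 0, 0.006, 0.8], [0.24, 0.86, 0, 0, 0, 0.006, 0.8], [0.27, 0.96, 0, 0, 0, 0.006, 0.8], [0.288, 1.0, 0, 0, 0, 0.006, 0.8], [0.288, 1.0, 0, 0, 0, 0.006, 0.8]]]'

```text
time_s: 4.7
tool_pos: [0.5659, -0.1939, 0.548]
orientation: [[1.0, -0.022, -0.001], [-0.022, -1.0, 0.001], [-0.001, -0.001, -1.0]]
wrist_force: [0.9, -1.2, -6.2]
grip_width: 0.0258
```

>>> step_arm --steps '[[[0, 0.08, 0, 0, 0, 0, 0.8], [0, 0.2, 0, 0, 0, 0, 0.8], [0, 0.34, 0, 0, 0, 0, 0.8], [0, 0.48, 0, 0, 0, 0, 0.8], [0, 0.6, 0, 0, 0, 0, 0.8], [0, 0.68, 0, 0, 0, 0, 0.8], [0, 0.72, 0, 0, 0, 0, 0.8], [0, 0.72, 0, 0, 0, 0, 0.8], [0, 0.72, 0, 0, 0, 0, 0.8]]]'

```text
time_s: 5.45
tool_pos: [0.5655, -0.0522, 0.5485]
orientation: [[1.0, -0.024, -0.0], [-0.024, -1.0, -0.0], [-0.0, 0.0, -1.0]]
wrist_force: [0.5, 0.3, -6.9]
grip_width: 0.0257
```

```bash
cat > look.py <<'E'
from h import *
import sys
name=sys.argv[1]
s=readout.observe(); print(s["time_s"],np.round(s["tool_pos"],4),np.round(s["wrist_force"],2),s["grip_width"])
im,D=optics.read_camera("scene"); im2,D2=optics.read_camera("top"); np.savez(name+".npz",im=im,D=D,im2=im2,D2=D2)
o=np.hstack([cv2.resize(im[100:260,235:405],None,fx=2.8,fy=2.8,interpolation=2),cv2.resize(im2[170:250,235:305],None,fx=4.5,fy=4.5)]) if 0 else np.hstack([cv2.resize(im[120:260,235:395],(480,420),interpolation=2),cv2.resize(im2[165:265,235:310],(315,420),interpolation=2)])
cv2.imwrite(f"pics/{name}.png",o[:,:,::-1])
E
python3 look.py over
```

```text
5.45 [ 0.5655 -0.0522  0.5485] [ 0.51  0.29 -6.92] 0.02566563718820895
```

View pics/over.png

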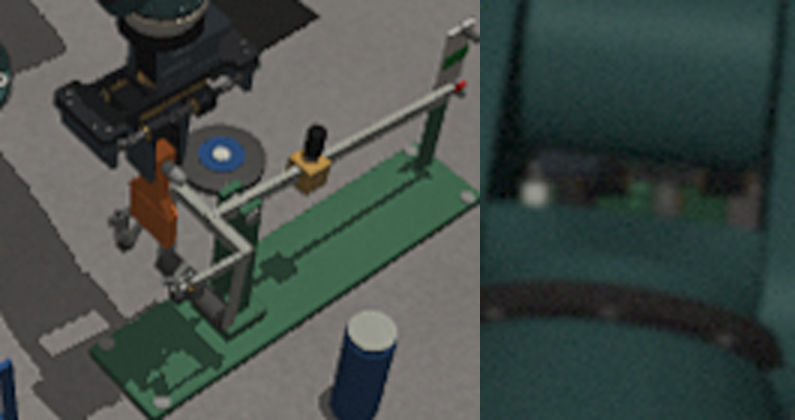

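The flail hangs over the fork: orange blade at crop (155,205), seats at (120,225) and (180,285). I lower it to just above the seat rims and check there.

>>> step_arm --steps '[[[0, 0.005, -0.05, 0, 0, 0, 0.8], [-0.002, 0.005, -0.15, 0, 0, 0, 0.8], [-0.002, 0.005, -0.27, 0, 0, 0, 0.8], [-0.002, 0.005, -0.4, 0, 0, 0, 0.8], [-0.002, 0.005, -0.5, 0, 0, 0, 0.8], [-0.002, 0.005, -0.58, 0, 0, 0, 0.8], [-0.002, 0.005, -0.62, 0, 0, 0, 0.8], [-0.002, 0.005, -0.62, 0, 0, 0, 0.8], [-0.002, 0.005, -0.62, 0, 0, 0, 0.8]]]'

```text
time_s: 6.3
tool_pos: [0.5651, -0.051, 0.4248]
orientation: [[1.0, -0.025, -0.0], [-0.025, -1.0, 0.0], [-0.0, -0.0, -1.0]]
wrist_force: [0.2, 0.0, -6.9]
grip_width: 0.026
```

```bash
python3 - <<'E'
from h import *
s=readout.observe(); t=s["tool_pos"]; print(s["time_s"],np.round(t,4),np.round(s["wrist_force"],2),s["grip_width"])
im,D=optics.read_camera("scene")
a,b,c,d,f=260,320,175,235,10
o=cv2.resize(im[c:d,a:b],None,fx=f,fy=f,interpolation=2)
e=np.array([t[0]-.0009,t[1],t[2]-.179]); P=[e,e+[.043,-.001,0],e-[.043,-.001,0],[.564,-.051,.222],[.604,-.052,.222],[.524,-.05,.222]]
for i,p in enumerate(proj("scene",P)):
    x,y=((p-[a,c]+.5)*f-.5).round().astype(int); cv2.drawMarker(o,(int(x),int(y)),(255,0,255) if i<3 else (0,255,255),cv2.MARKER_CROSS,11,1)
cv2.imwrite("pics/near.png",o[:,:,::-1])
E
```

```text
6.3 [ 0.5651 -0.051   0.4248] [ 0.24  0.02 -6.85] 0.026026922130013026
```

View pics/near.png

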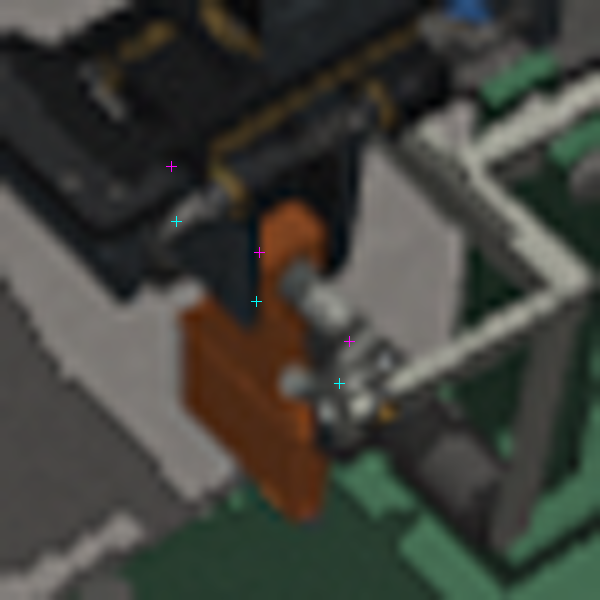

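The pin end, crop (355,345), lies above and between the seat's V sides, crop (295,385) and (380,355), so it is aligned. I lower slowly.

>>> step_arm --steps '[[[0, 0, -0.02, 0, 0, 0, 0.8], [0, 0, -0.04, 0, 0, 0, 0.8], [0, 0, -0.06, 0, 0, 0, 0.8], [0, 0, -0.08, 0, 0, 0, 0.8], [0, 0, -0.09, 0, 0, 0, 0.8], [0, 0, -0.1, 0, 0, 0, 0.8], [0, 0, -0.11, 0, 0, 0, 0.8], [0, 0, -0.12, 0, 0, 0, 0.8], [0, 0, -0.13, 0, 0, 0, 0.8], [0, 0, -0.14, 0, 0, 0, 0.8], [0, 0, -0.15, 0, 0, 0, 0.8], [0, 0, -0.15, 0, 0, 0, 0.8], [0, 0, -0.15, 0, 0, 0, 0.8]]]'

```text
time_s: 7.43
tool_pos: [0.565, -0.0507, 0.3947]
orientation: [[1.0, -0.024, -0.0], [-0.024, -1.0, -0.0], [-0.0, 0.0, -1.0]]
wrist_force: [-0.9, -1.6, -5.1]
grip_width: 0.026
```

```bash
cat > beam.py <<'E'
from h import *
# beam tilt & poise from scene: red pointer, knob
def meas(tag=None):
    s=readout.observe(); print(s["time_s"],np.round(s["tool_pos"],4),np.round(s["wrist_force"],2),round(s["grip_width"],4))
    im,D=optics.read_camera("scene"); hsv=cv2.cvtColor(im,cv2.COLOR_RGB2HSV).astype(int); v,u=np.mgrid[:420,:560]
    o=np.array([.5666,.069,.210]); ydir=np.array([.0243,.9997,0])
    m=((hsv[...,0]<8)|(hsv[...,0]>172))&(hsv[...,1]>110)&(u>370)&(u<400)&(v>120)&(v<165)
    if m.sum():
        q=[(u[m].mean(),v[m].mean())]; c,d=ray("scene",q)
        # intersect with the vertical plane of the beam
        n=np.array([ydir[1],-ydir[0],0]); X=c+d[0]*(n@(o-c))/(n@d[0]); print("pointer px",np.round(q,2),m.sum(),X.round(4),"tilt",round(float((X[2]-.21)/.345),4))
    g=(hsv[...,0]>40)&(hsv[...,0]<95)&(hsv[...,1]>80)&(u>370)&(u<400)&(v>125)&(v<165)
    for r,p in zip((-.03,0,.03),proj("scene",[o+ydir*.345*np.cos(t)+[0,0,.345*np.sin(t)] for t in(-.03,0,.03)])): print("  model",r,p.round(2))
    C=cloud("scene",D); k=(C[...,2]>.226)&(C[...,2]<.34)&(hsv[...,2]<60)&(abs(C[...,0]-.57)<.025)&(C[...,1]>.1)&(C[...,1]<.4)&(D>0)
    if k.sum(): P=C[k]; print("dark knob?",k.sum(),np.median(P,0).round(4),np.percentile(P,97,0).round(4),np.percentile(P,3,0).round(4))
    b=(hsv[...,0]>12)&(hsv[...,0]<30)&(hsv[...,1]>100)&(abs(C[...,0]-.57)<.03)&(C[...,1]>.1)&(C[...,1]<.4)&(C[...,2]>.17)&(D>0)
    if b.sum(): P=C[b]; print("brass",b.sum(),np.median(P,0).round(4),np.percentile(P,98,0).round(4),np.percentile(P,2,0).round(4))
    return im
if __name__=="__main__":
    meas()
E
python3 beam.py
```

```text
7.4333 [ 0.565  -0.0507  0.3947] [-0.93 -1.58 -5.11] 0.026
pointer px [[389.44 143.89]] 9 [0.575  0.4138 0.2026] tilt -0.0215
  model -0.03 [389.28 144.5 ]
  model 0 [389.89 142.32]
  model 0.03 [390.45 140.15]
dark knob? 61 [0.5723 0.1663 0.255 ] [0.5782 0.178  0.2672] [0.5624 0.1593 0.2307]
brass 114 [0.5787 0.1625 0.2177] [0.5876 0.1922 0.2338] [0.554  0.152  0.1901]
```

The scale is taking load and the beam is moving. I continue gently.

>>> step_arm --steps '[[[0, 0, -0.008, 0, 0, 0, 0.8], [0, 0, -0.016, 0, 0, 0, 0.8], [0, 0, -0.024, 0, 0, 0, 0.8], [0, 0, -0.032, 0, 0, 0, 0.8], [0, 0, -0.04, 0, 0, 0, 0.8], [0, 0, -0.046, 0, 0, 0, 0.8], [0, 0, -0.052, 0, 0, 0, 0.8], [0, 0, -0.058, 0, 0, 0, 0.8], [0, 0, -0.062, 0, 0, 0, 0.8], [0, 0, -0.062, 0, 0, 0, 0.8], [0, 0, -0.062, 0, 0, 0, 0.8]]]'

```text
time_s: 8.4
tool_pos: [0.565, -0.0506, 0.3823]
orientation: [[1.0, -0.024, -0.0], [-0.024, -1.0, 0.0], [-0.0, -0.0, -1.0]]
wrist_force: [-0.2, -0.7, -4.8]
grip_width: 0.0259
```

```bash
python3 beam.py
```

```text
8.4 [ 0.565  -0.0506  0.3823] [-0.16 -0.7  -4.78] 0.0259
pointer px [[391.27 136.45]] 11 [0.575  0.4127 0.2383] tilt 0.0819
  model -0.03 [389.28 144.5 ]
  model 0 [389.89 142.32]
  model 0.03 [390.45 140.15]
dark knob? 88 [0.5738 0.1657 0.2598] [0.5789 0.3656 0.2759] [0.56   0.1529 0.2268]
brass 112 [0.5782 0.1621 0.228 ] [0.5878 0.1847 0.2473] [0.5529 0.1505 0.2029]
```

>>> step_arm --steps '[[[0, 0, -0.004, 0, 0, 0, 0.8], [0, 0, -0.008, 0, 0, 0, 0.8], [0, 0, -0.011, 0, 0, 0, 0.8], [0, 0, -0.014, 0, 0, 0, 0.8], [0, 0, -0.014, 0, 0, 0, 0.8], [0, 0, -0.014, 0, 0, 0, 0.8]]]'

```text
time_s: 8.95
tool_pos: [0.565, -0.0505, 0.3795]
orientation: [[1.0, -0.024, -0.0], [-0.024, -1.0, 0.0], [-0.0, -0.0, -1.0]]
wrist_force: [1.1, 1.1, -4.5]
grip_width: 0.0253
```

>>> step_arm --steps '[[[0, 0, -0.003, 0, 0, 0, 0.8], [0, 0, -0.006, 0, 0, 0, 0.8], [0, 0, -0.008, 0, 0, 0, 0.8], [0, 0, -0.008, 0, 0, 0, 0.8], [0, 0, -0.008, 0, 0, 0, 0.8]]]'

```text
time_s: 9.37
tool_pos: [0.565, -0.0505, 0.3779]
orientation: [[1.0, -0.024, -0.0], [-0.024, -1.0, 0.0], [-0.0, -0.0, -1.0]]
wrist_force: [1.2, 2.4, -4.0]
grip_width: 0.0257
```

```bash
python3 beam.py
```

```text
9.3667 [ 0.565  -0.0505  0.3779] [ 1.19  2.41 -3.97] 0.0257
pointer px [[390.88 134.25]] 8 [0.5748 0.4069 0.2517] tilt 0.121
  model -0.03 [389.28 144.5 ]
  model 0 [389.89 142.32]
  model 0.03 [390.45 140.15]
dark knob? 107 [0.573  0.1679 0.2485] [0.5786 0.3813 0.2795] [0.5614 0.1516 0.2286]
brass 116 [0.5791 0.1613 0.2313] [0.5866 0.1874 0.2486] [0.5527 0.15   0.2071]
```

>>> step_arm --steps '[[[0, 0, -0.003, 0, 0, 0, 0.8], [0, 0, -0.006, 0, 0, 0, 0.8], [0, 0, -0.006, 0, 0, 0, 0.8], [0, 0, -0.006, 0, 0, 0, 0.8], [0, 0, -0.006, 0, 0, 0, 0.8]]]'

```text
time_s: 9.83
tool_pos: [0.5651, -0.0505, 0.3772]
orientation: [[1.0, -0.024, 0.0], [-0.024, -1.0, 0.0], [0.0, -0.0, -1.0]]
wrist_force: [-2.1, 5.2, 2.4]
grip_width: 0.0255
```

The wrist now reads +2.4 N, so the scale carries the flail. I open a little, then retreat upwards.

>>> step_arm --steps '[[[0, 0, 0, 0, 0, 0, 0.7], [0, 0, 0, 0, 0, 0, 0.6], [0, 0, 0, 0, 0, 0, 0.5], [0, 0, 0, 0, 0, 0, 0.45], [0, 0, 0, 0, 0, 0, 0.45], [0, 0, 0, 0, 0, 0, 0.45]]]' --force 3

```text
time_s: 10.33
tool_pos: [0.565, -0.0507, 0.3768]
orientation: [[1.0, -0.024, 0.0], [-0.024, -1.0, -0.0], [0.0, 0.0, -1.0]]
wrist_force: [0.0, 0.2, -0.5]
grip_width: 0.0503
```

>>> step_arm --steps '[[[0, 0, 0.05, 0, 0, 0, 0.45], [0, 0, 0.12, 0, 0, 0, 0.45], [0, 0, 0.22, 0, 0, 0, 0.45], [0, 0, 0.35, 0, 0, 0, 0.45], [0, 0, 0.48, 0, 0, 0, 0.45], [0, 0, 0.58, 0, 0, 0, 0.45], [0, 0, 0.6, 0, 0, 0, 0.45], [0, 0, 0.6, 0, 0, 0, 0.45]]]'

```text
time_s: 11.0
tool_pos: [0.5651, -0.0506, 0.4987]
orientation: [[1.0, -0.024, 0.003], [-0.024, -1.0, -0.0], [0.003, 0.0, -1.0]]
wrist_force: [-0.6, -0.5, -0.3]
grip_width: 0.0498
```

```bash
python3 - <<'E'
from beam import *
im=meas(); im2,_=optics.read_camera("top")
o=np.hstack([cv2.resize(im[120:260,250:410],(480,420),interpolation=2),cv2.resize(im2[165:265,160:260],(320,420),interpolation=2)]); cv2.imwrite("pics/hung.png",o[:,:,::-1])
E
```

```text
11.0 [ 0.5651 -0.0506  0.4987] [-0.61 -0.47 -0.31] 0.0498
pointer px [[391. 134.]] 7 [0.5748 0.4072 0.2527] tilt 0.1237
  model -0.03 [389.28 144.5 ]
  model 0 [389.89 142.32]
  model 0.03 [390.45 140.15]
dark knob? 104 [0.5733 0.1668 0.2524] [0.5788 0.3817 0.2791] [0.5603 0.1544 0.2281]
brass 118 [0.5785 0.1616 0.2329] [0.5869 0.1873 0.2539] [0.553  0.1503 0.2089]
```

View pics/hung.png

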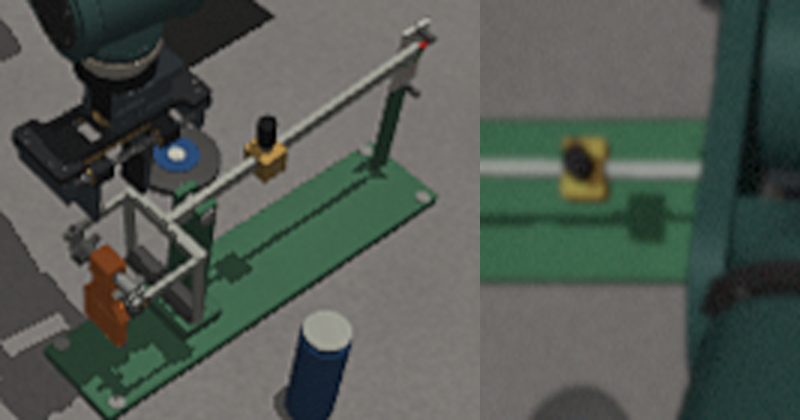

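The flail hangs level in both seats, seen at crop (105,290), and the beam is on its + stop with the pointer high at (423,45). The poise is at about p = 0.039. From the weight of about 6.9 N I expect balance near p = 0.20. Next I straddle the knob loosely with the jaws and push.

>>> step_arm --steps '[[[0, 0.1, 0.03, 0, 0, 0, 0.5], [0, 0.25, 0.03, 0, 0, 0, 0.5], [0.01, 0.4, 0.03, 0, 0, 0, 0.5], [0.01, 0.55, 0.03, 0, 0, 0, 0.5], [0.015, 0.7, 0.03, 0, 0, 0, 0.5], [0.02, 0.85, 0.03, 0, 0, 0, 0.5], [0.02, 1, 0.03, 0, 0, 0, 0.5], [0.02, 1, 0.03, 0, 0, 0, 0.5], [0.02, 1, 0.03, 0, 0, 0, 0.5]]]'

```text
time_s: 11.85
tool_pos: [0.5687, 0.1505, 0.5012]
orientation: [[1.0, -0.022, -0.002], [-0.022, -1.0, -0.001], [-0.002, 0.001, -1.0]]
wrist_force: [-1.1, -1.5, -0.2]
grip_width: 0.0459
```

>>> step_arm --steps '[[[0, 0.07, 0, 0, 0, 0, 0.5], [0, 0.07, -0.06, 0, 0, 0, 0.5], [0, 0.07, -0.13, 0, 0, 0, 0.5], [0, 0.07, -0.2, 0, 0, 0, 0.5], [0, 0.07, -0.25, 0, 0, 0, 0.5], [0, 0.07, -0.265, 0, 0, 0, 0.5], [0, 0.07, -0.265, 0, 0, 0, 0.5]]]'

```text
time_s: 12.43
tool_pos: [0.5688, 0.1629, 0.4482]
orientation: [[1.0, -0.025, -0.002], [-0.025, -1.0, -0.001], [-0.002, 0.001, -1.0]]
wrist_force: [-0.6, -0.4, 0.5]
grip_width: 0.0455
```

```bash
python3 - <<'E'
from beam import *
im=meas()
cv2.imwrite("pics/strad.png",cv2.resize(im[130:230,290:410],(720,600),interpolation=2)[:,:,::-1])
E
```

```text
12.4333 [0.5688 0.1629 0.4482] [-0.62 -0.45  0.47] 0.0455
pointer px [[391. 134.]] 7 [0.5748 0.4072 0.2527] tilt 0.1237
  model -0.03 [389.28 144.5 ]
  model 0 [389.89 142.32]
  model 0.03 [390.45 140.15]
dark knob? 276 [0.5752 0.1851 0.2766] [0.5852 0.3544 0.3232] [0.5591 0.1272 0.228 ]
brass 161 [0.5827 0.1574 0.2366] [0.5975 0.1893 0.3814] [0.5509 0.1134 0.2075]
```

View pics/strad.png

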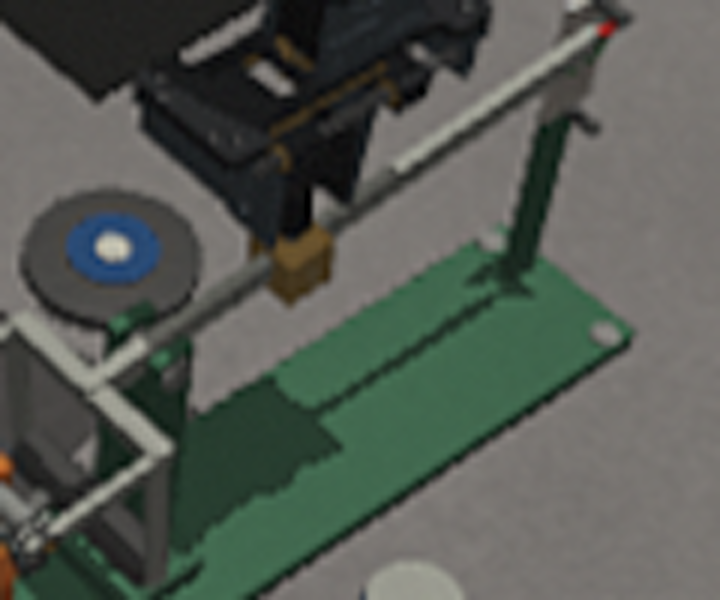

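The jaws straddle the knob, with the fingertips just above the brass block at (300,250). I close to a loose 30 mm and push gently.

>>> step_arm --steps '[[[0, 0, 0, 0, 0, 0, 0.67], [0, 0, 0, 0, 0, 0, 0.67], [0, 0, 0.01, 0, 0, 0, 0.67], [0, 0.02, 0.01, 0, 0, 0, 0.67], [0.002, 0.05, 0.014, 0, 0, 0, 0.67], [0.003, 0.08, 0.017, 0, 0, 0, 0.67], [0.004, 0.12, 0.02, 0, 0, 0, 0.67], [0.005, 0.16, 0.025, 0, 0, 0, 0.67], [0.006, 0.2, 0.03, 0, 0, 0, 0.67], [0.007, 0.24, 0.035, 0, 0, 0, 0.67], [0.008, 0.28, 0.04, 0, 0, 0, 0.67], [0.009, 0.32, 0.044, 0, 0, 0, 0.67], [0.01, 0.36, 0.048, 0, 0, 0, 0.67], [0.011, 0.4, 0.052, 0, 0, 0, 0.67], [0.012, 0.44, 0.055, 0, 0, 0, 0.67], [0.013, 0.47, 0.058, 0, 0, 0, 0.67], [0.014, 0.49, 0.06, 0, 0, 0, 0.67], [0.014, 0.5, 0.06, 0, 0, 0, 0.67], [0.014, 0.5, 0.06, 0, 0, 0, 0.67]]]' --force 3

```text
time_s: 14.07
tool_pos: [0.5718, 0.2638, 0.4619]
orientation: [[1.0, -0.024, 0.0], [-0.024, -1.0, 0.0], [0.0, -0.0, -1.0]]
wrist_force: [-0.1, 0.2, -0.2]
grip_width: 0.0301
```

```bash
python3 beam.py
```

```text
14.0667 [0.5718 0.2638 0.4619] [-0.14  0.21 -0.17] 0.0301
pointer px [[391. 134.]] 7 [0.5748 0.4072 0.2527] tilt 0.1237
  model -0.03 [389.28 144.5 ]
  model 0 [389.89 142.32]
  model 0.03 [390.45 140.15]
dark knob? 217 [0.5785 0.2689 0.2881] [0.5887 0.3743 0.3338] [0.5668 0.2125 0.229 ]
brass 170 [0.5837 0.2549 0.2461] [0.5958 0.3361 0.554 ] [0.5501 0.2238 0.218 ]
```

>>> step_arm --steps '[[[0.001, 0.02, 0.002, 0, 0, 0, 0.67], [0.002, 0.05, 0.005, 0, 0, 0, 0.67], [0.003, 0.085, 0.008, 0, 0, 0, 0.67], [0.004, 0.12, 0.012, 0, 0, 0, 0.67], [0.005, 0.15, 0.015, 0, 0, 0, 0.67], [0.005, 0.175, 0.017, 0, 0, 0, 0.67], [0.005, 0.19, 0.017, 0, 0, 0, 0.67], [0.005, 0.2, 0.017, 0, 0, 0, 0.67], [0.005, 0.2, 0.017, 0, 0, 0, 0.67], [0.005, 0.2, 0.017, 0, 0, 0, 0.67]]]'

```text
time_s: 14.95
tool_pos: [0.5728, 0.3035, 0.4652]
orientation: [[1.0, -0.024, 0.0], [-0.024, -1.0, 0.0], [0.0, -0.0, -1.0]]
wrist_force: [-1.0, 0.2, -0.6]
grip_width: 0.0303
```

```bash
python3 beam.py
```

```text
14.95 [0.5728 0.3035 0.4652] [-0.97  0.2  -0.59] 0.0303
pointer px [[391. 134.]] 7 [0.5748 0.4072 0.2527] tilt 0.1237
  model -0.03 [389.28 144.5 ]
  model 0 [389.89 142.32]
  model 0.03 [390.45 140.15]
dark knob? 210 [0.5801 0.2927 0.2916] [0.5899 0.368  0.3336] [0.5673 0.2292 0.2298]
brass 164 [0.5823 0.2955 0.2496] [0.5966 0.3351 0.3975] [0.5485 0.2639 0.2219]
```

>>> step_arm --steps '[[[0, 0.015, 0, 0, 0, 0, 0.67], [0, 0.03, 0, 0, 0, 0, 0.67], [0.001, 0.045, 0, 0, 0, 0, 0.67], [0.001, 0.05, 0, 0, 0, 0, 0.67], [0.001, 0.05, 0, 0, 0, 0, 0.67], [0.001, 0.05, 0, 0, 0, 0, 0.67], [0.001, 0.05, 0, 0, 0, 0, 0.67], [0.001, 0.05, 0, 0, 0, 0, 0.67]]]'

```text
time_s: 15.67
tool_pos: [0.573, 0.3134, 0.4652]
orientation: [[1.0, -0.024, -0.0], [-0.024, -1.0, 0.0], [-0.0, -0.0, -1.0]]
wrist_force: [0.4, -0.1, 0.1]
grip_width: 0.0299
```

```bash
python3 beam.py
```

```text
15.6667 [0.573  0.3134 0.4652] [ 0.44 -0.1   0.15] 0.0299
pointer px [[390.88 134.25]] 8 [0.5748 0.4069 0.2517] tilt 0.121
  model -0.03 [389.28 144.5 ]
  model 0 [389.89 142.32]
  model 0.03 [390.45 140.15]
dark knob? 213 [0.5797 0.3001 0.2922] [0.5899 0.3748 0.3349] [0.5649 0.2377 0.2282]
brass 160 [0.5831 0.3065 0.2486] [0.5965 0.3483 0.4993] [0.5505 0.2761 0.2221]
```

>>> step_arm --steps '[[[0, 0, -0.025, 0, 0, 0, 0.67], [0, 0.008, -0.045, 0, 0, 0, 0.67], [0, 0.016, -0.05, 0, 0, 0, 0.67], [0, 0.025, -0.05, 0, 0, 0, 0.67], [0, 0.025, -0.05, 0, 0, 0, 0.67], [0, 0.025, -0.05, 0, 0, 0, 0.67], [0, 0.025, -0.05, 0, 0, 0, 0.67], [0, 0.025, -0.05, 0, 0, 0, 0.67], [0, 0.025, -0.05, 0, 0, 0, 0.67], [0, 0.025, -0.05, 0, 0, 0, 0.67]]]'

```text
time_s: 16.55
tool_pos: [0.573, 0.3184, 0.4553]
orientation: [[1.0, -0.024, 0.0], [-0.024, -1.0, 0.0], [0.0, -0.0, -1.0]]
wrist_force: [-1.3, -0.6, 0.4]
grip_width: 0.0303
```

```bash
python3 beam.py
```

```text
16.55 [0.573  0.3184 0.4553] [-1.25 -0.58  0.38] 0.0303
pointer px [[391.   135.67]] 12 [0.5749 0.4098 0.2435] tilt 0.0972
  model -0.03 [389.28 144.5 ]
  model 0 [389.89 142.32]
  model 0.03 [390.45 140.15]
dark knob? 201 [0.5812 0.3151 0.2862] [0.5898 0.3891 0.3321] [0.56   0.262  0.2276]
brass 158 [0.5837 0.3101 0.2435] [0.5979 0.373  0.504 ] [0.5504 0.2791 0.2171]
```

The beam is off its stop and moving. One more small push.

>>> step_arm --steps '[[[0, 0.008, -0.01, 0, 0, 0, 0.67], [0, 0.016, -0.02, 0, 0, 0, 0.67], [0, 0.025, -0.025, 0, 0, 0, 0.67], [0, 0.025, -0.025, 0, 0, 0, 0.67], [0, 0.025, -0.025, 0, 0, 0, 0.67], [0, 0.025, -0.025, 0, 0, 0, 0.67], [0, 0.025, -0.025, 0, 0, 0, 0.67], [0, 0.025, -0.025, 0, 0, 0, 0.67], [0, 0.025, -0.025, 0, 0, 0, 0.67], [0, 0.025, -0.025, 0, 0, 0, 0.67]]]'

```text
time_s: 17.43
tool_pos: [0.573, 0.3234, 0.4502]
orientation: [[1.0, -0.024, 0.0], [-0.024, -1.0, 0.0], [0.0, -0.0, -1.0]]
wrist_force: [-0.1, -0.1, 0.5]
grip_width: 0.0298
```

```bash
cat >> h.py <<'E'
def redrow(im):
    a=im[120:165,365:405].astype(float); w=np.clip(a[...,0]-1.6*np.maximum(a[...,1],a[...,2])-10,0,None)
    v,u=np.mgrid[120:165,365:405]; return (w*v).sum()/w.sum(),(w*u).sum()/w.sum(),w.sum()
E
python3 - <<'E'
from beam import *
print("start",redrow(np.load("scene0.npz")["im"]),"over(-.1)",redrow(np.load("over.npz")["im"]))
im=meas(); print("now",redrow(im))
h=cv2.cvtColor(im,cv2.COLOR_RGB2HSV).astype(int); s=im[125:160,376:400].astype(int)
print("green cols"); g=(s[...,1]>s[...,0]+15)&(s[...,1]>s[...,2]+5)
for i,r in enumerate(g): print(125+i,''.join('#' if x else '.' for x in r), end='  ' if i%2==0 else '\n')
E
```

```text
start (np.float64(148.14802784222735), np.float64(388.0037122969837), np.float64(431.0)) over(-.1) (np.float64(148.15656108597287), np.float64(388.0067873303168), np.float64(441.99999999999994))
17.4333 [0.573  0.3234 0.4502] [-0.11 -0.09  0.51] 0.0298
pointer px [[390.8 137. ]] 10 [0.5749 0.4108 0.2368] tilt 0.0778
  model -0.03 [389.28 144.5 ]
  model 0 [389.89 142.32]
  model 0.03 [390.45 140.15]
dark knob? 187 [0.5823 0.3247 0.2836] [0.5897 0.3631 0.33  ] [0.5676 0.2837 0.2278]
brass 159 [0.5844 0.3151 0.2389] [0.5964 0.3821 0.5264] [0.55   0.2898 0.2125]
now (np.float64(137.03523693803163), np.float64(390.69420818145), np.float64(493.7999999999999))
green cols
125 ........................  126 ........................
127 ........................  128 ........................
129 ........................  130 ........................
131 ........................  132 ........................
133 ........................  134 ........................
135 ..............#.........  136 ............##..........
137 ..........##............  138 ........................
139 ........................  140 ........................
141 ........................  142 ........................
143 ........................  144 ........................
145 ........................  146 ........................
147 ........................  148 ........................
149 ........................  150 .......##...............
151 ....##..#...............  152 .......#................
153 .......#................  154 ...##...................
155 ...#..#.................  156 ......#.................
157 ...##.#.................  158 ....#.#.................
159 ...###..................
```

>>> step_arm --steps '[[[0, 0.008, -0.01, 0, 0, 0, 0.67], [0, 0.016, -0.02, 0, 0, 0, 0.67], [0, 0.024, -0.03, 0, 0, 0, 0.67], [0, 0.032, -0.03, 0, 0, 0, 0.67], [0, 0.038, -0.03, 0, 0, 0, 0.67], [0, 0.038, -0.03, 0, 0, 0, 0.67], [0, 0.038, -0.03, 0, 0, 0, 0.67], [0, 0.038, -0.03, 0, 0, 0, 0.67], [0, 0.038, -0.03, 0, 0, 0, 0.67], [0, 0.038, -0.03, 0, 0, 0, 0.67], [0, 0.03, -0.03, 0, 0, 0, 0.65], [0, 0.022, -0.03, 0, 0, 0, 0.6], [0, 0.018, -0.03, 0, 0, 0, 0.6], [0, 0.018, -0.03, 0, 0, 0, 0.6], [0, 0.018, -0.03, 0, 0, 0, 0.6], [0, 0.018, -0.03, 0, 0, 0, 0.6], [0, 0.018, -0.03, 0, 0, 0, 0.6], [0, 0.018, -0.03, 0, 0, 0, 0.6]]]'

```text
time_s: 18.98
tool_pos: [0.573, 0.327, 0.4441]
orientation: [[1.0, -0.024, -0.0], [-0.024, -1.0, 0.0], [-0.0, -0.0, -1.0]]
wrist_force: [-0.2, 0.5, 0.1]
grip_width: 0.0364
```

```bash
python3 - <<'E'
from beam import *
im=meas(); r=redrow(im); print("now",r,"tilt",(141.1-r[0])/70.5)
E
```

```text
18.9833 [0.573  0.327  0.4441] [-0.2   0.45  0.13] 0.0364
pointer px [[390.38 139.5 ]] 8 [0.5749 0.4122 0.2243] tilt 0.0415
  model -0.03 [389.28 144.5 ]
  model 0 [389.89 142.32]
  model 0.03 [390.45 140.15]
dark knob? 196 [0.5822 0.3315 0.2814] [0.5904 0.3565 0.3388] [0.5601 0.2484 0.2449]
brass 157 [0.5841 0.3181 0.2304] [0.5962 0.3885 0.5136] [0.5498 0.285  0.2025]
now (np.float64(139.4587364826409), np.float64(390.67444507683547), np.float64(351.4)) tilt 0.0232803335795618
```

Tilt is +0.023 with the poise free, so it needs about 3.5 mm more.

>>> step_arm --steps '[[[0, 0.005, 0, 0, 0, 0, 0.67], [0, 0.01, 0, 0, 0, 0, 0.67], [0, 0.018, 0, 0, 0, 0, 0.67], [0, 0.025, 0, 0, 0, 0, 0.67], [0, 0.032, 0, 0, 0, 0, 0.67], [0, 0.038, 0, 0, 0, 0, 0.67], [0, 0.038, 0, 0, 0, 0, 0.67], [0, 0.038, 0, 0, 0, 0, 0.67], [0, 0.03, 0, 0, 0, 0, 0.65], [0, 0.02, 0, 0, 0, 0, 0.55], [0, 0.02, 0, 0, 0, 0, 0.55], [0, 0.02, 0, 0, 0, 0, 0.55], [0, 0.02, 0.05, 0, 0, 0, 0.55], [0, 0.02, 0.12, 0, 0, 0, 0.55], [0, 0.02, 0.22, 0, 0, 0, 0.55], [0, 0.02, 0.34, 0, 0, 0, 0.55], [0, 0.02, 0.45, 0, 0, 0, 0.55], [0, 0.02, 0.5, 0, 0, 0, 0.55], [0, 0.02, 0.5, 0, 0, 0, 0.55], [0, 0.02, 0.5, 0, 0, 0, 0.55]]]'

```text
time_s: 20.7
tool_pos: [0.5728, 0.3309, 0.5444]
orientation: [[1.0, -0.024, 0.001], [-0.024, -1.0, 0.0], [0.001, -0.0, -1.0]]
wrist_force: [-0.1, -0.3, -1.0]
grip_width: 0.0413
```

>>> step_arm --steps '[[[0, 0, 0, 0, 0, 0, 0.5], [0, 0, 0, 0, 0, 0, 0.5], [0, 0, 0, 0, 0, 0, 0.5], [0, 0, 0, 0, 0, 0, 0.5], [0, 0, 0, 0, 0, 0, 0.5], [0, 0, 0, 0, 0, 0, 0.5], [0, 0, 0, 0, 0, 0, 0.5], [0, 0, 0, 0, 0, 0, 0.5], [0, 0, 0, 0, 0, 0, 0.5], [0, 0, 0, 0, 0, 0, 0.5]]]'

```text
time_s: 21.53
tool_pos: [0.573, 0.331, 0.5441]
orientation: [[1.0, -0.024, -0.0], [-0.024, -1.0, 0.0], [-0.0, -0.0, -1.0]]
wrist_force: [0.3, 0.2, 0.5]
grip_width: 0.0456
```

```bash
python3 - <<'E'
from beam import *
im=meas(); r=redrow(im); print("now",r,"tilt",(141.1-r[0])/70.5)
o=np.hstack([cv2.resize(im[125:165,370:410],(400,400),interpolation=2),cv2.resize(im[120:260,250:400],(400,400),interpolation=2)])
cv2.imwrite("pics/fin.png",o[:,:,::-1])
E
```

```text
21.5333 [0.573  0.331  0.5441] [0.3  0.16 0.5 ] 0.0456
pointer px [[390.25 140.88]] 8 [0.575  0.4137 0.217 ] tilt 0.0202
  model -0.03 [389.28 144.5 ]
  model 0 [389.89 142.32]
  model 0.03 [390.45 140.15]
dark knob? 60 [0.5749 0.326  0.2577] [0.5833 0.3382 0.2692] [0.5663 0.3204 0.2351]
brass 164 [0.5832 0.3233 0.2256] [0.598  0.3598 0.5408] [0.5475 0.2863 0.1989]
now (np.float64(140.8896690070211), np.float64(390.11484453360083), np.float64(398.79999999999995)) tilt 0.002983418340126189
```

View pics/fin.png

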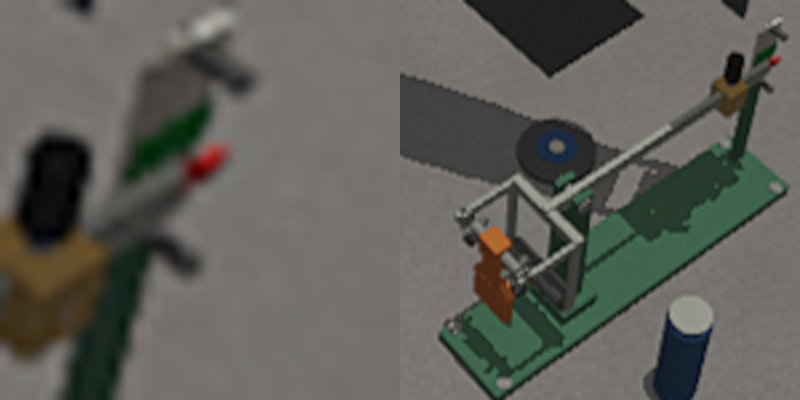

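The last picture shows the flail hanging in both seats at crop (490,270), the poise far out at (735,90) and the pointer beside the green band at (207,165). The stop-calibrated tilt is +0.003. I check that it stays at rest, and that the goods are unmoved.

>>> step_arm --steps '[[[0, 0, 0.03, 0, 0, 0, 0.5], [0, 0, 0.08, 0, 0, 0, 0.5], [0, 0, 0.1, 0, 0, 0, 0.5], [0, 0, 0.1, 0, 0, 0, 0.5], [0, 0, 0.1, 0, 0, 0, 0.5], [0, 0, 0.1, 0, 0, 0, 0.5], [0, 0, 0.1, 0, 0, 0, 0.5], [0, 0, 0.1, 0, 0, 0, 0.5], [0, 0, 0.1, 0, 0, 0, 0.5], [0, 0, 0.1, 0, 0, 0, 0.5], [0, 0, 0.1, 0, 0, 0, 0.5], [0, 0, 0.1, 0, 0, 0, 0.5]]]'

```text
time_s: 22.58
tool_pos: [0.573, 0.331, 0.5641]
orientation: [[1.0, -0.024, -0.0], [-0.024, -1.0, -0.0], [-0.0, 0.0, -1.0]]
wrist_force: [0.4, 0.1, -0.0]
grip_width: 0.0457
```

```bash
python3 - <<'E'
from h import *
im,D=optics.read_camera("scene"); r=redrow(im); t=(141.1-r[0])/70.5; print(r,"tilt",t)
a=np.load("scene0.npz")["im"]; 
for n,(x0,x1,y0,y1) in dict(black=(205,235,225,265),can=(345,370,220,265),carton=(270,305,288,328),disc=(447,490,185,220),oddorange=(130,160,290,325)).items():
    q=cv2.phaseCorrelate(a[y0:y1,x0:x1].mean(2),im[y0:y1,x0:x1].astype(float).mean(2)); print(n,np.round(q[0],2),round(q[1],2))
if abs(t)<.015: print(robot.finish_job())
E
```

```text
(np.float64(141.03415026114905), np.float64(389.7533145841704), np.float64(497.79999999999995)) tilt 0.0009340388489495481
black [-0.02 -0.04] 0.99
can [0.5  0.55] 1.01
carton [ 0.04 -0.  ] 0.97
disc [ 0.49 -0.03] 0.99
oddorange [-0.03  0.07] 0.96
the job is handed in; nothing more can be done
None
```

The job is handed in at about 23 s. The orange flail hangs by its pin in both fork seats. It was lowered until the wrist force showed the scale carrying it, then released. The poise was pushed with loosely straddling fingers to about 0.20 m.

**Balance:** with the gripper clear, two readings about 1 s apart gave beam tilts of +0.003 and +0.001 rad; the band is ±0.03. These use the pointer's two stop positions as the scale. The uncorrected camera calibration gave +0.020 for the first reading, which is still inside the band. That calibration also read about 0.02 rad too high at both stops, so I trusted the stop-based figure.

**Other goods:** image comparison with the start shows the black flail, carton and loose orange piece unmoved. The can and the loose dark disc at the table edge gave shifts of about half a pixel. I took that for lighting or noise, since the arm went near neither. I made no such comparison for the flap disc, but it stood in the same place in the last picture.

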